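Lock a filter cartridge into its dock

TASK

Stand the small amber bottle that was left in the dock's channel upright in the free half of the spill tray. Then swing the cam lever back to open, push the white cartridge along the channel until its headed stud is in the mouth of the cam, and swing the lever fully round so that the curved slot draws the cartridge tight against its seal. Last, push the spring clip sideways until it snaps fully home on the grooved post on the cartridge; leave everything else where it is and no bottle knocked over.

Things in the scene. Friction and masses are not known exactly. Their poses are not given: they have to be found in the camera images.
- dock: Fixed dock, grey plate and aluminium rails. Origin: underside, mid-length; x along the channel to the cam, y left of it, z up. Channel x -165 to 35 mm, 63 mm wide, floor 6 mm above the bench, rails 14 mm high with 6.5 mm lips over the cartridge's flange. Fixed grey tower for the spring clip: x -13 to 28, y 40 to 86 mm, top 56 mm above the bench, 8 mm guide strips on it.
- cam_axis (a point): Vertical turning axis of the steel cam, 38 mm above the bench, half-way up the 8 mm thick cam, at dock x = 85, y = 0 mm. The cam reaches 42 mm from it. Its 9 mm slot starts at a mouth where the stud stops 28 mm from the axis and curls in to hold the stud 18 mm from the axis.
- cam (a joint): Cam angle, rad, anticlockwise from above; stops at 0 (open: mouth faces the channel, the stud can enter) and 2.4 (fully turned, tight). Starts part-turned: its outer wall then blocks the stud. Friction 0.1 N m keeps it where left; drawing the cartridge takes about 0.2 N m.
- lever_knob (a point): Round upright grey knob, 18 mm thick, on the cam's lever, 48 to 92 mm above the bench; this point at 72 mm, 80 mm from cam_axis. Lever bar 44 to 52 mm above the bench. In the dock frame the knob lies at angle (cam - 1.222 rad) from the x axis about cam_axis: it sweeps the end away from the channel. Pushing it sideways turns the cam.
- cart_rear (a point): Centre of the flat upright rear face (away from the cam) of the white cartridge, 27 mm above the channel floor; x axis along the channel to the cam. Cartridge 65 long, 46 wide, 45 high on a flange 60 wide and 8 high, 0.3 to 0.6 kg; slides easily in the channel (friction about 0.2).
- stud (a point): Neck of the steel headed stud (6 mm neck, 14 mm head on top) standing on a tongue in front of the cartridge, 92 mm ahead of cart_rear. It enters the cam's slot from the channel side, the head running above the cam. The tongue ends 6 mm beyond the stud; the head's top is 54 mm above the bench.
- seal (a joint): Sprung black seal pads at the channel's end, m of compression, 0 to 0.005. The cartridge's front touches them when the stud is 22 mm from cam_axis; about 0.004 when drawn tight. Spring about 3 N at first touch, 0.8 N per mm.
- post (a point): Middle of the groove of the steel post on the middle of the cartridge's top, 64 mm above the bench. Groove 9 mm diameter and 12 mm high, head above it 16 mm diameter, top of it 76 mm above the bench.
- clip (a joint): Slide of the spring clip in m: 0 = drawn back, grows to 0.034 as it is pushed across the channel (towards the dock's -y). Seated at about 0.030. Slides with 1.5 N, snaps on with about 5 to 9 N; stays where it is left.
- clip_seat (a point): Centre of the clip's round seat between its two sprung jaws, 64 mm above the bench, at x = 7.5 mm of the dock; the post's groove belongs here. Drawn back it is at y = 30 mm.
- clip_tab (a point): Outer face of the clip's upright steel tab, which is pushed towards the dock's -y; 26 mm wide along the dock's x, 6 mm thick, its top 96 mm above the bench. This point is 84 mm above the bench, 29 mm from clip_seat.
- bottle_mid (a point): Centre (half-way up) of the small amber bottle with a white cap that stands in the channel: 36 mm diameter, 105 mm high, of which the top 17 mm is the cap, about 0.09 kg.
- tray: Fixed shallow grey spill tray, 170 x 130 x 18 mm high, walls and floor 4 mm, origin underside centre; x and y along its sides. It swaps sides with the white vial rack.
- tray_free (a point): Middle of the free half of the spill tray, on its floor, 40 mm from the tray's centre towards the robot. The other half holds another bottle.
- rack: Fixed white vial rack, 150 x 110 x 56 mm high, origin underside centre. Bystander.
- tray_bottle: Bystander: squat amber bottle, 52 mm diameter, 85 mm high, standing in the far half of the tray. Origin underside centre.
- beaker: Bystander: open glass beaker, 60 mm diameter, 62 mm high, on the bench beside the channel. Origin underside centre.
- vial: Bystander: amber vial, 24 mm diameter, 50 mm high, on the bench between channel and robot. Origin underside centre.
- reagent: Bystander: amber bottle, 56 mm diameter, 80 mm high, on the bench beyond the lever's sweep. Origin underside centre.
- driver: Bystander: screwdriver, 160 mm long, lying on the bench beside the dock.
There are look-alikes about, which are no part of the job. Leave any blue look-alike of the part that bears bottle_mid alone. What is meant by the tray is not green, and is the larger of those in its own colour.

How it is judged:
By the outcome, as a careful person would: the job done as asked, in the order asked, and still so for the second after the job is handed in, with the robot touching nothing.
It also fails if it takes over 72 s, if anything falls off the work surface, if the arm or the gripper's body presses on something with over 40 N, if the wrist force passes 120 N, or if a joint passes its speed limit or range.

ROBOT

A 6-joint arm with a two-finger parallel gripper is mounted at the origin on the work surface. World frame = base frame: x ahead of the robot, y to its left, z up, the work surface at z = 0. Lengths are in m, angles in rad, forces in N, time in s.
With the tool pointing down it reaches from about 0.35 to 0.725 m from the base axis. Payload 6 kg.
Tool frame: the origin (TCP) lies on the centre line of the jaws, within the pads' length; the fingertips stand ahead of it and the grasp point (between the pads) lies 2 mm behind it (arm.tip_reach is the z of the fingertips in the tool frame, in m); z points along the fingers, y is the line along which they close (so a half turn about z gives the same grasp; the last joint's range is limited). The gripper opens to 85 mm and grips with 20 to 120 N. Pads are 22 mm wide; open, the fingers measure 114 mm over their backs; the gripper's body (76 mm by 85 mm) begins 54 mm behind the grasp point. The pads swing forward as they close: fully open they stand 13 mm farther back than shut.
Start: joints at [1.5, 0.04, 0.085, 0, -1.615, -0.334], TCP at [0.236, 0.551, 0.248] pointing down, gripper open.
Joint ranges: [-2.56, 2.56], [-1.29, 2.01], [-1.08, 1.49], [-3.29, 1.98], [-2.81, -0.18], [-2.99, 2.99]. Speed limits (rad/s): [2.57, 2.57, 3.01, 3.14, 3.14, 3.14].

INTERFACE

Orientations are given as a 3x3 rotation matrix whose columns are the frame's x, y, z axes.
In Python, from bench import arm, viewer gives the robot as it stands.
- The arm moves only by the tool drive_tool, never from a script. Its argument "steps" is one flat list of numbers, 7 for each row, row after row: the closure in counts, from 0 (fully open) to 255 (shut), then the shift along the world's x, y, z in cm, then the turn, a rotation vector about the world's x, y, z in rad. In form: [hand, tx, ty, tz, rx, ry, rz, hand, tx, ty, tz, rx, ry, rz, ...]. A call has 1 to 12 rows; each row is the pose to reach, as a shift and turn from the pose commanded when the call began; what a row does not reach only later rows make up. A row lasts 1/12 s, in which the tool goes at most 41.7 mm and 7.16 degrees, less where a joint would pass 70% of its speed; a pose out of reach is approached as far as the arm can. A call with a gripper value outside its range is refused whole. The fingers move at their own pace and stop on an object; "force" is the grip in N (left out, the last holds). Time passes only in rows, so rows that repeat a pose let the fingers close. It gives the time, the measured TCP pose, the force, the opening and the grip force at its end, in the units of the state.
- arm.state(): the state, without advancing time (a new reading comes with each control period).
- viewer.snapshot(name): name is "scene" or "top" or "wrist"; returns (picture, depth): 400x640x3 uint8, red, green, blue; 400x640 float32, m along the optical axis (not along the pixel's ray), 0 where there is no reading.
- viewer.camera_model(name): a dict with "vertical_fov" (degrees; the focal length in pixels is half the picture's height over the tangent of half this angle, whatever the lens; pixels are square), "cx", "cy" (the principal point, pixels), "k1" (the pictures are not rectified: a ray, as slopes to the right and down, at radius r is drawn at 1 + k1 r^2 times it, then the intrinsics apply), "rvec" (rotation vector, rad) and "tvec" (3), from world to camera coordinates, as OpenCV has them; the wrist camera has in their place "tool_from_camera" (4x4, takes a point from camera to tool coordinates, whose origin is the TCP and whose axes are the flange's). Camera axes: x right, y down, z forward; pixel columns grow to the right and rows downward; lengths in m; the calibration is good to about 2 mm. A picture is of the moment at which its call begins: read the wrist's pose just before it. camera_model takes no time and is no camera call.
- arm.job_done(): hands the job in; it is judged then, once.
The state is a dict: "t": time; "qpos": joint angles; "qvel": joint speeds; "tau": joint torques, N m; "tcp_pos": TCP position; "eef_rot": TCP orientation; "force": force on the tool from outside, world axes, zero at the start; "torque": the same for the moment, N m; "gripper_width": opening from 0.0 (shut) to 1.0 (fully open); "finger_force": force on a finger pad.
Only numpy, scipy, OpenCV 4.12 (cv2) and the standard library are available. Lean on these libraries where they do the work, as an engineer would, in place of code of your own. Each camera call takes 0.05 s, during which the arm holds its last target. There are 200 camera calls.

## Working session

There is one attempt and no reset: what is moved stays moved. The work goes in short steps, Python scripts to look and compute and a tool call to move; the robot and the scene stay as the last step left them, time stands still between calls to the robot, and variables do not carry over. Pictures are saved under pics/ and viewed, at most 10 in all, crops included, and the job is handed in when it is done.

Besides the shell and the picture viewer there is one more tool, called after ">>>" as a command line: name --argument value ..., lists and objects as JSON in quotes. drive_tool: Moves the arm, as the interface text tells. Its arguments: {"type":"object","properties":{"steps":{"type":"array"},"force":{"type":"number"}},"required":["steps"]}

```bash
mkdir -p pics; ls; cat > h.py <<'E'
import numpy as np, cv2
from bench import arm, viewer
def cam(name, st=None):
    m=viewer.camera_model(name); f=200/np.tan(np.radians(m["vertical_fov"])/2)
    if name=="wrist":
        T=np.array(m["tool_from_camera"]); R=np.array(st["eef_rot"]).reshape(3,3)
        Rw=R@T[:3,:3]; c=R@T[:3,3]+np.array(st["tcp_pos"])
    else:
        Rc=cv2.Rodrigues(np.array(m["rvec"],float))[0]; Rw=Rc.T; c=-Rc.T@np.array(m["tvec"]).ravel()
    return m,f,Rw,c
def ray(C,u,v):
    m,f,Rw,c=C; d=np.array([(u-m["cx"])/f,(v-m["cy"])/f]); s=d.copy()
    for _ in range(20): s=d/(1+m["k1"]*(s@s))
    return Rw@np.array([s[0],s[1],1])
def atz(C,u,v,z):
    r=ray(C,u,v); return C[3]+r*(z-C[3][2])/r[2]
def atd(C,D,u,v):
    return C[3]+ray(C,u,v)*D[int(v),int(u)]
def cloud(C,D):
    m,f,Rw,c=C; v,u=np.mgrid[:400,:640]
    d=np.stack([(u-m["cx"])/f,(v-m["cy"])/f],-1); s=d.copy()
    for _ in range(20): s=d/(1+m["k1"]*(s**2).sum(-1,keepdims=True))
    P=np.concatenate([s,np.ones((400,640,1))],-1)*D[...,None]
    P=P@Rw.T+c; P[D==0]=np.nan; return P
def snap(name):
    st=arm.state(); p,d=viewer.snapshot(name); C=cam(name,st); return p,d,C
def save(p,fn): cv2.imwrite("pics/"+fn,p[...,::-1])
E
python3 - <<'E'
from h import *
for n in("scene","top"):
    p,d,C=snap(n); save(p,n+"1.png"); np.savez(n+".npz",p=p,d=d); print(n,C[3],C[1],(d>0).mean())
st=arm.state(); print(st, arm.tip_reach)
E
```

```text
pics
scene [1.17122919 0.47140951 1.08795348] 473.75757573640686 0.9962109375
top [ 0.38578322 -0.05212904  1.05782126] 389.7127066957633 0.995953125
{'t': 0.1, 'qpos': array([ 1.49969162e+00,  4.07779346e-02,  8.38943485e-02, -3.80249871e-04,
       -1.61550869e+00, -3.33715151e-01]), 'qvel': array([ 0.00135593, -0.00040848,  0.00161858,  0.0005698 , -0.00040466,
        0.00099333]), 'tau': array([-4.65735167e-03, -3.69346869e+01,  3.48291278e+01,  6.95176721e+00,
       -4.48089733e-03, -2.32255559e-06]), 'tcp_pos': array([0.23613724, 0.5512837 , 0.24736038]), 'eef_rot': array([[ 9.19179976e-01, -3.93837439e-01, -4.92294048e-04],
       [-3.93837713e-01, -9.19178659e-01, -1.56493148e-03],
       [ 1.63822426e-04,  1.63233765e-03, -9.99998654e-01]]), 'force': array([-0.76711575,  0.52658549, -0.65138845]), 'torque': array([ 0.02866209,  0.03350613, -0.02909277]), 'finger_force': 0.0, 'gripper_width': 1.0010416549126895} 0.017
```

```bash
sleep 3
```

```text
(no output)
```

View pics/scene1.png

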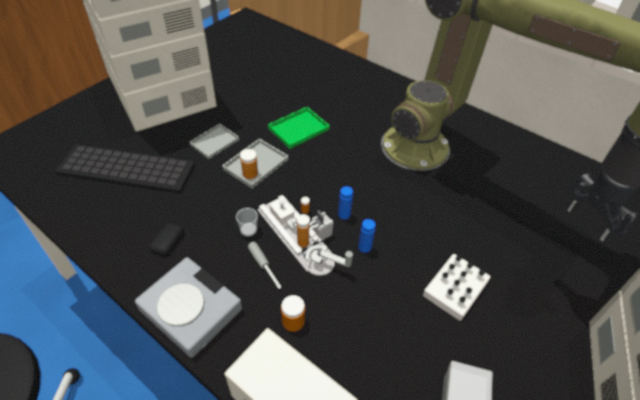

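View pics/top1.png

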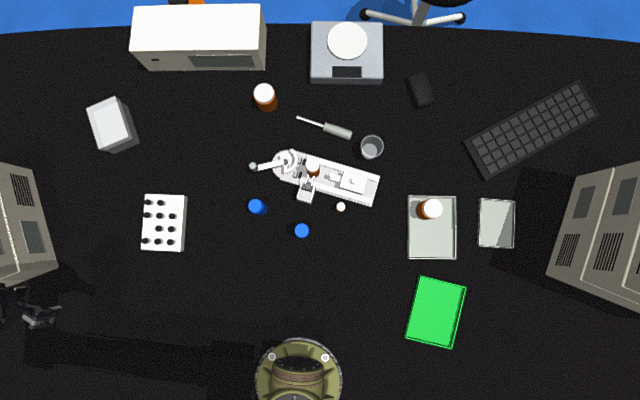

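The bottle in the channel is at scene (303,230) / top (314,168). It could be confused with the vial at top (340,207), the blue bottles at (257,207) and (302,230), the tray bottle at (430,209) and the reagent at (265,95). I choose the amber one in the channel. For the tray, I choose the larger grey one at top (432,227), not the small grey (497,223) or the green (436,312).

```bash
python3 - <<'E'
from h import *
a=np.load("top.npz"); C=cam("top"); P=cloud(C,a["d"]); p=a["p"]
c=cv2.resize(p[130:225,240:400],None,fx=5,fy=5,interpolation=cv2.INTER_CUBIC); save(c,"topcrop.png")
def seg(m):
    n,l,s,ce=cv2.connectedComponentsWithStats(m.astype(np.uint8))
    return [(s[i],l==i) for i in range(1,n) if s[i][4]>8]
print("bench",np.nanmedian(P[300:330,330:390,2]))
# objects above bench, by height
x=slice(None)
for nm,(u0,v0,u1,v1),zl in [("traybottle",(410,190,450,225),.06),("bottle",(300,155,325,180),.09),("vial",(333,200,348,214),.03),("beaker",(358,133,386,160),.03),("reagent",(250,80,282,115),.06),("knob",(245,155,262,175),.07),("blue1",(245,195,270,220),.06),("blue2",(290,220,314,240),.06)]:
    q=P[v0:v1,u0:u1]; k=q[...,2]>zl; z=q[k]
    print(nm,k.sum(),z.mean(0).round(4),np.percentile(z,[2,98],axis=0).round(4).tolist())
q=P[185:270,400:462]; k=(q[...,2]>.010)&(q[...,2]<.03)
r=cv2.minAreaRect((q[k][:,:2]*1000).astype(np.float32)); print("tray",r, np.median(q[k][:,2]))
q=P[140:215,265:385]; k=(q[...,2]>.003)&(q[...,2]<.03)
r=cv2.minAreaRect((q[k][:,:2]*1000).astype(np.float32)); print("dock",r,cv2.boxPoints(r))
print((P[155:215:5,268:385:6,2]*1000).round(0))
E
```

```text
bench 5.370027797169108e-05
traybottle 365 [ 0.4607 -0.3318  0.0857] [[0.438, -0.357, 0.0637], [0.4834, -0.3104, 0.0922]]
bottle 152 [ 0.5605 -0.0318  0.1082] [[0.5469, -0.0459, 0.0921], [0.5761, -0.0162, 0.1136]]
vial 66 [ 0.4656 -0.1045  0.0487] [[0.4558, -0.1146, 0.0397], [0.476, -0.094, 0.0532]]
beaker 207 [ 0.6275 -0.1886  0.0516] [[0.5939, -0.2143, 0.031], [0.6503, -0.1572, 0.0643]]
reagent 342 [0.7549 0.0987 0.0774] [[0.7332, 0.0761, 0.0621], [0.7804, 0.1224, 0.0838]]
knob 50 [0.5598 0.1195 0.0893] [[0.5529, 0.1125, 0.0727], [0.5679, 0.1278, 0.0957]]
blue1 186 [0.4598 0.1064 0.0996] [[0.4446, 0.0921, 0.066], [0.4755, 0.1234, 0.1081]]
blue2 161 [ 0.4021 -0.0077  0.1029] [[0.3867, -0.0231, 0.0848], [0.4183, 0.008, 0.1085]]
tray ((415.3394775390625, -354.0890808105469), (130.15762329101562, 170.90672302246094), 89.0445556640625) 0.017445472515043137
dock ((549.2106323242188, -63.01641845703125), (204.75009155273438, 328.64739990234375), 0.6648988723754883) [[ 444.9356    100.108215]
 [ 448.74933  -228.51706 ]
 [ 653.48566  -226.14105 ]
 [ 649.67194   102.48422 ]]
[[ -3.  -2.  41.
[... 544 characters left out ...]
.  21.  10.   7.   6.  25.  28.  49.
   76.  49.  52.   5.  19.  -2.]
 [ -2.   2.  -1.  -0.  -2.   0.  71.  67.  18.  20.   7.   4.  49.  54.
   51.  50.  53.   6.  nan  -0.]
 [  2.   1.  -1.  -2.   2.  -0.  57.  85.  -1.   3.  20.  24.  19.  13.
   47.  52.   6.   9.   3.  -3.]
 [ -1.   1.   1.   0.  -0.  67.  53.  59.   0.  -0.  -1.   1.   3.  23.
   18.  20.   5.   5.  -2.  -1.]
 [ -2.  -1.   2.   2.  -0.   3.  56.  64.   0.  -2.  -0.   3.  -1.  -0.
    4.  14.  17.  22.   3.   2.]
 [ -1.   0.  -2.   1.  -1.  -1.   1.   2.  -1.  -2.  -1.  -2.  49.  -2.
   -2.   1.  -0.   6.   2.   0.]
 [ -2.  -3.  nan  -2.  -0.   3.  -2.   3.   2.   1.  -4.  -1.  39.   0.
    1.   1.  -1.   0.  -1.   1.]]
```

```bash
sleep 2
```

```text
(no output)
```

View pics/topcrop.png

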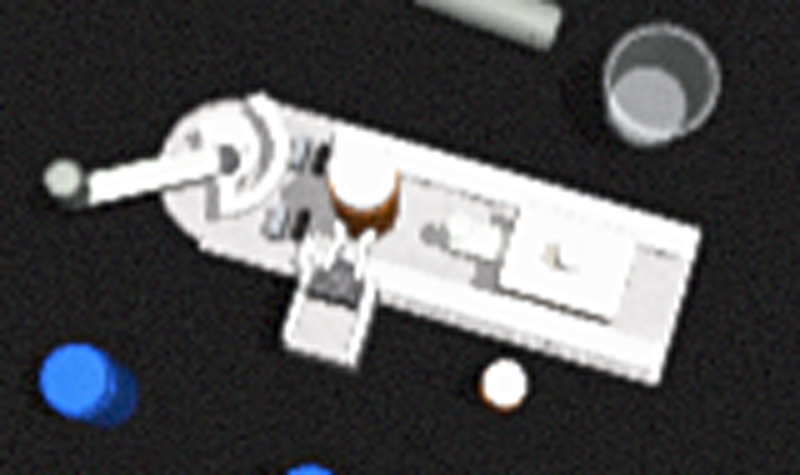

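```bash
python3 - <<'E'
from h import *
from scipy.optimize import minimize
a=np.load("top.npz"); C=cam("top"); P=cloud(C,a["d"])
# edges at known heights
def X(u,v,z): return atz(C,240+u/5,130+v/5,z)
A=X(700,232,.020);B=X(660,383,.020)
print("rail end corners",A,B,np.linalg.norm(A-B))
print("hub",X(230,160,.055),"stud",X(435,235,.054),"post",X(558,258,.076),"knob",X(65,178,.092),"cap",X(362,170,.111),"vial",X(503,382,.05))
q=P[140:215,265:385].reshape(-1,3)
k=(q[:,2]>.015)&(q[:,2]<.025)&(abs(q[:,1]+.09)<.1); w=q[k][:,:2]
r=cv2.minAreaRect((w*1000).astype(np.float32)); print("rails",r); print(cv2.boxPoints(r))
ang=lambda t:np.array([np.cos(t),np.sin(t)])
# direction by sharpness of lateral histogram
best=max(np.arange(1.1,1.5,.005),key=lambda t:(np.histogram(w@ang(t+np.pi/2),bins=np.arange(-1,1,.003))[0]**2).sum())
s=w@ang(best+np.pi/2); print("yaw",best,np.percentile(s,[1,5,50,95,99]), np.histogram(s,bins=12))
z=w@ang(best);print(np.percentile(z,[.5,99.5]))
k=(q[:,2]>.044)&(q[:,2]<.058)&(q[:,1]<-.08); w=q[k][:,:2]; print("cart top",w.mean(0),cv2.minAreaRect((w*1000).astype(np.float32)))
E
```

```text
rail end corners [ 0.54955339 -0.21301891  0.02      ] [ 0.4675201 -0.1913494  0.02     ] 0.08484709322769614
hub [0.57856234 0.03822264 0.055     ] stud [ 0.5405479  -0.06935298  0.054     ] post [ 0.52622875 -0.13172872  0.076     ] knob [0.56127825 0.11792329 0.092     ] cap [ 0.56364265 -0.0320243   0.111     ] vial [ 0.46459803 -0.10561927  0.05      ]
rails ((547.1148681640625, -93.372314453125), (186.01756286621094, 203.22085571289062), 3.7611331939697266)
[[ 447.64105      1.9181652]
 [ 460.97174   -200.86499  ]
 [ 646.5887    -188.6628   ]
 [ 633.258       14.120361 ]]
yaw 1.289999999999996 [-0.66446048 -0.58488651 -0.52256345 -0.50986013 -0.48263726] (array([ 10,   1,   7,   0,   3, 265,   8,   7, 228, 151,   1,   7]), array([-0.67354747, -0.65596143, -0.63837539, -0.62078934, -0.6032033 ,
       -0.58561726, -0.56803122, -0.55044518, -0.53285914, -0.51527309,
       -0.49768705, -0.48010101, -0.46251497]))
[-0.04594481  0.16515248]
cart top [ 0.53003285 -0.13673099] ((554.3051147460938, -147.8626708984375), (93.96345520019531, 206.9214324951172), 46.08198165893555)
```

Dock yaw is about 1.29 with its origin at about (0.555,-0.0435). The tail-to-hub length is 250 mm and knob radius is 81 mm, both as specified. The bottle is at dock (13,-3) and the cam angle is about 1.72. I'll move above the bottle.

>>> drive_tool --steps '[0,32.5,-58.3,2,0,0,0.12,0,32.5,-58.3,2,0,0,0.12,0,32.5,-58.3,2,0,0,0.12,0,32.5,-58.3,2,0,0,0.12,0,32.5,-58.3,2,0,0,0.12,0,32.5,-58.3,2,0,0,0.12,0,32.5,-58.3,2,0,0,0.12,0,32.5,-58.3,2,0,0,0.12,0,32.5,-58.3,2,0,0,0.12,0,32.5,-58.3,2,0,0,0.12,0,32.5,-58.3,2,0,0,0.12,0,32.5,-58.3,2,0,0,0.12]' --force 40

```text
t: 1.1
tcp_pos: [0.48, 0.113, 0.2633]
eef_rot: [[0.96, -0.281, 0.0], [-0.281, -0.96, 0.0], [0.0, -0.0, -1.0]]
force: [1.0, 0.2, 0.7]
gripper_width: 1.001
finger_force: 0.0
```

>>> drive_tool --steps '[0,8,-14.5,0,0,0,0,0,8,-14.5,0,0,0,0,0,8,-14.5,0,0,0,0,0,8,-14.5,0,0,0,0,0,8,-14.5,0,0,0,0,0,8,-14.5,0,0,0,0,0,8,-14.5,0,0,0,0]'

```text
t: 1.68
tcp_pos: [0.5595, -0.0301, 0.2626]
eef_rot: [[0.959, -0.282, -0.001], [-0.282, -0.959, -0.0], [-0.001, 0.0, -1.0]]
force: [0.2, 0.5, -0.1]
gripper_width: 1.001
finger_force: 0.0
```

```bash
python3 - <<'E'
from h import *
p,d,C=snap("wrist"); save(p,"wrist1.png"); np.savez("wrist.npz",p=p,d=d)
st=arm.state(); print(st["tcp_pos"],st["eef_rot"],C[3]); P=cloud(C,d)
np.save("w1P.npy",P)
k=(P[...,2]>.1)&(P[...,2]<.12)&(np.hypot(P[...,0]-.561,P[...,1]+.032)<.04); print(P[k].mean(0),np.percentile(P[k],[2,98],axis=0))
E
```

```text
[ 0.55937068 -0.02947029  0.26305006] [[ 9.59860267e-01 -2.80478435e-01 -3.40249739e-04]
 [-2.80478427e-01 -9.59860327e-01  7.17999329e-05]
 [-3.46730559e-04  2.65148088e-05 -9.99999940e-01]] [ 0.63568226 -0.05299822  0.38899955]
[ 0.56428063 -0.03331465  0.11141049] [[ 0.54874369 -0.0478111   0.10333984]
 [ 0.57887296 -0.01853458  0.11324524]]
```

```bash
sleep 1
```

```text
(no output)
```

View pics/wrist1.png

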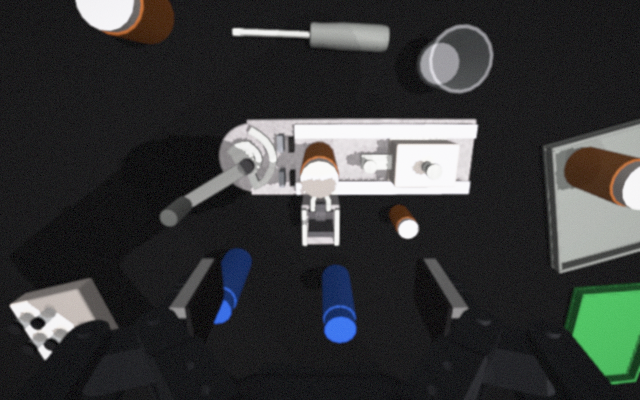

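The wrist view shows the bottle cap at (318,180), knob (175,212), hub (247,165), stud (368,163), post (433,170) and clip tower (320,222). Next I'll refine the dock pose and then grasp the bottle.

```bash
python3 - <<'E'
from h import *
P=np.load("w1P.npy"); q=P[100:260,140:490].reshape(-1,3); q=q[~np.isnan(q[:,0])]
t=1.29;o=np.array([.555,-.0435])
def loc(w,t=t,o=o):
    R=np.array([[np.cos(t),-np.sin(t)],[np.sin(t),np.cos(t)]]); return (w[:,:2]-o)@R
D=loc(q); z=q[:,2]
pr=lambda n,k:print(n,k.sum(),D[k].mean(0).round(4),np.percentile(D[k],[1,99],axis=0).round(4).tolist(),np.median(z[k]).round(4))
r=(z>.017)&(z<.023)&(abs(D[:,1])<.055)&(D[:,0]<.04)
for s,n in((1,"railL"),(-1,"railR")):
    k=r&(s*D[:,1]>.022)&(D[:,0]<-.02)&(D[:,0]>-.16)
    f=np.polyfit(D[k][:,0],D[k][:,1],1); print(n,f); pr(n,k)
pr("carttop",(z>.046)&(z<.056)&(D[:,0]<-.05)&(D[:,0]>-.14)&(abs(D[:,1])<.04))
pr("post",(z>.07)&(z<.08)&(D[:,0]<-.05))
pr("studhead",(z>.05)&(z<.058)&(D[:,0]<-.01)&(D[:,0]>-.05)&(abs(D[:,1])<.02))
pr("knob",(z>.088)&(z<.097)&(D[:,0]>.08))
pr("tabtop",(z>.091)&(z<.101)&(abs(D[:,0])<.04)&(D[:,1]>.03))
pr("clip",(z>.06)&(z<.075)&(abs(D[:,0])<.04)&(D[:,1]>.0)&(D[:,1]<.06))
k=(z>.088)&(z<.097)&(D[:,0]>.08);print(q[k].mean(0))
k=(z>.004)&(z<.009)&(D[:,0]<-.1);pr("floor",k)
C=cam("wrist",arm.state());
for n,u,v,h in(("hub",247,165,.055),("stud",368,160,.054),("post",433,170,.076),("knob",172,213,.092)):
    w=atz(C,u,v,h);print(n,w,loc(w[None]))
E
```

```text
railL [-0.02021522  0.0288812 ]
railL 1172 [-0.0839  0.0306] [[-0.159, 0.0222], [-0.021, 0.0369]] 0.021
railR [-0.00648793 -0.03529165]
railR 1762 [-0.089  -0.0347] [[-0.1583, -0.0423], [-0.0217, -0.0258]] 0.021
carttop 2435 [-0.0973 -0.0045] [[-0.1306, -0.0259], [-0.0671, 0.0191]] 0.0519
post 231 [-0.0981 -0.0034] [[-0.1061, -0.0106], [-0.091, 0.0043]] 0.0768
studhead 149 [-0.0395 -0.0032] [[-0.0459, -0.0096], [-0.033, 0.0032]] 0.0548
knob 263 [0.1567 0.0368] [[0.1492, 0.0288], [0.1652, 0.0453]] 0.0925
tabtop 205 [0.0109 0.0522] [[-0.0016, 0.0497], [0.0233, 0.0557]] 0.0965
clip 708 [0.0112 0.0426] [[-0.0072, 0.0254], [0.0294, 0.0592]] 0.068
[0.56312612 0.11729492 0.09228306]
floor 885 [-0.1492 -0.0161] [[-0.1659, -0.0465], [-0.1024, 0.0249]] 0.0071
hub [0.58373171 0.03857032 0.055     ] [[ 0.0868182  -0.00486303]]
stud [ 0.55370177 -0.08162523  0.054     ] [[-0.03699183 -0.00931791]]
post [ 0.53190851 -0.13804858  0.076     ] [[-0.09724473 -0.00401427]]
knob [0.56575822 0.1142864  0.092     ] [[0.15458804 0.03338903]]
```

>>> drive_tool --steps '[0,0.4,-0.35,-4,0,0,0,0,0.4,-0.35,-8,0,0,0,0,0.4,-0.35,-11,0,0,0,0,0.4,-0.35,-14,0,0,0,0,0.4,-0.35,-16,0,0,0,0,0.4,-0.35,-17.5,0,0,0,0,0.4,-0.35,-17.5,0,0,0,0,0.4,-0.35,-17.5,0,0,0]'

```text
t: 2.4
tcp_pos: [0.5632, -0.0325, 0.0884]
eef_rot: [[0.96, -0.279, -0.0], [-0.279, -0.96, -0.001], [-0.0, 0.001, -1.0]]
force: [0.3, -0.7, 1.1]
gripper_width: 0.997
finger_force: 0.0
```

>>> drive_tool --steps '[255,0,0,0,0,0,0,255,0,0,0,0,0,0,255,0,0,0,0,0,0,255,0,0,0,0,0,0,255,0,0,0,0,0,0,255,0,0,0,0,0,0,255,0,0,0,0,0,0,255,0,0,0,0,0,0]' --force 35

```text
t: 3.07
tcp_pos: [0.5643, -0.0334, 0.0894]
eef_rot: [[0.96, -0.281, 0.002], [-0.281, -0.96, 0.0], [0.002, -0.001, -1.0]]
force: [-0.8, 1.3, 5.8]
gripper_width: 0.407
finger_force: 34.9
```

>>> drive_tool --steps '[255,0,0,1,0,0,0,255,0,0,3,0,0,0,255,0,0,6,0,0,0,255,0,0,9,0,0,0,255,0,0,12,0,0,0,255,-2,-3,13,0,0,0,255,-4,-6.5,13,0,0,0,255,-6,-9.6,13,0,0,0,255,-7.5,-12.8,13,0,0,0,255,-9.5,-16,13,0,0,0,255,-11.3,-19.2,13,0,0,0,255,-13,-22,13,0,0,0]'

```text
t: 4.07
tcp_pos: [0.4319, -0.2551, 0.2182]
eef_rot: [[0.96, -0.281, -0.001], [-0.281, -0.96, 0.0], [-0.001, 0.0, -1.0]]
force: [0.4, -0.6, -1.1]
gripper_width: 0.406
finger_force: 35.1
```

>>> drive_tool --steps '[255,-2,-3.4,0,0,0,0,255,-4,-6.7,0,0,0,0,255,-5.3,-9,0,0,0,0,255,-5.9,-10.1,0,0,0,0,255,-5.9,-10.1,0,0,0,0,255,-5.9,-10.1,0,0,0,0,255,-5.9,-10.1,0,0,0,0]'

```text
t: 4.65
tcp_pos: [0.3747, -0.3541, 0.218]
eef_rot: [[0.96, -0.281, -0.001], [-0.281, -0.96, 0.0], [-0.001, -0.0, -1.0]]
force: [0.2, -0.4, -0.9]
gripper_width: 0.41
finger_force: 35.1
```

```bash
python3 - <<'E'
from h import *
st=arm.state(); print(st["tcp_pos"],st["eef_rot"],st["gripper_width"],st["force"])
p,d,C=snap("wrist"); save(p,"wrist2.png"); P=cloud(C,d)
z=P[...,2];k=(z>.012)&(z<.021)&(np.hypot(P[...,0]-.415,P[...,1]+.354)<.12)
print(cv2.minAreaRect((P[k][:,:2]*1000).astype(np.float32)),np.percentile(P[k],[1,99],axis=0))
E
```

```text
[ 0.37466623 -0.35409368  0.21801376] [[ 9.59723515e-01 -2.80945678e-01 -5.49284520e-04]
 [-2.80945439e-01 -9.59723625e-01  4.73924181e-04]
 [-6.60308281e-04 -3.00517200e-04 -9.99999737e-01]] 0.41049312591471077 [ 0.20786303 -0.38899886 -0.85980537]
((414.91094970703125, -356.31231689453125), (130.98341369628906, 170.24481201171875), 89.88416290283203) [[ 0.33074914 -0.4212198   0.01227437]
 [ 0.49963385 -0.29152654  0.0203493 ]]
```

View pics/wrist2.png

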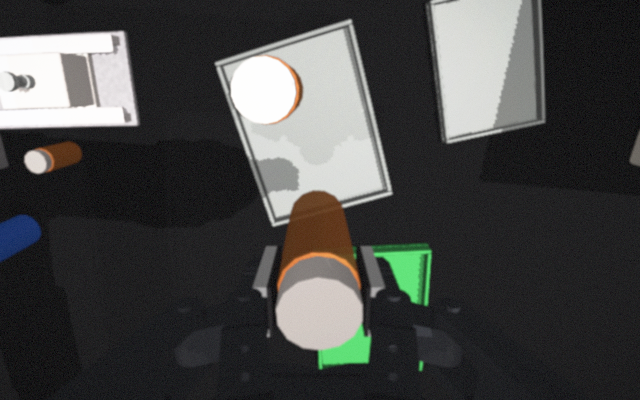

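The wrist view shows the bottle held upright (320,270), over the free near half of the larger grey tray. The tray bottle stands at (265,90), clear of it. I'll lower it now.

>>> drive_tool --steps '[255,0,-0.2,-3,0,0,0,255,0,-0.2,-6,0,0,0,255,0,-0.2,-9,0,0,0,255,0,-0.2,-11,0,0,0,255,0,-0.2,-12,0,0,0,255,0,-0.2,-12.5,0,0,0,255,0,-0.2,-12.8,0,0,0,255,0,-0.2,-12.9,0,0,0,255,0,-0.2,-13,0,0,0,255,0,-0.2,-13,0,0,0,255,0,-0.2,-13,0,0,0]'

```text
t: 5.62
tcp_pos: [0.3751, -0.3568, 0.0892]
eef_rot: [[0.96, -0.281, 0.001], [-0.281, -0.96, -0.001], [0.002, 0.0, -1.0]]
force: [0.2, 0.6, -0.4]
gripper_width: 0.408
finger_force: 35.1
```

>>> drive_tool --steps '[255,0,0,-0.1,0,0,0,255,0,0,-0.2,0,0,0,255,0,0,-0.2,0,0,0]'

```text
t: 5.87
tcp_pos: [0.3751, -0.3568, 0.0874]
eef_rot: [[0.96, -0.281, 0.001], [-0.281, -0.96, -0.001], [0.002, 0.001, -1.0]]
force: [-0.6, 1.2, 3.5]
gripper_width: 0.404
finger_force: 35.6
```

Contact with the tray floor, so I'll open slowly and rise.

>>> drive_tool --steps '[130,0,0,0,0,0,0,110,0,0,0,0,0,0,80,0,0,0,0,0,0,40,0,0,0,0,0,0,0,0,0,0,0,0,0,0,0,0,0,0,0,0,0,0,0,0,0,0,0,0,0,0,2,0,0,0,0,0,0,6,0,0,0,0,0,0,10,0,0,0,0,0,0,14,0,0,0,255,0,0,17,0,0,0]'

```text
t: 6.87
tcp_pos: [0.3746, -0.357, 0.2602]
eef_rot: [[0.96, -0.281, 0.003], [-0.281, -0.96, -0.002], [0.003, 0.002, -1.0]]
force: [0.7, 0.5, -0.3]
gripper_width: 0.886
finger_force: 0.0
```

>>> drive_tool --steps '[105,18.8,47.4,-3,0,0,-1.02,105,18.8,47.4,-3,0,0,-1.02,105,18.8,47.4,-3,0,0,-1.02,105,18.8,47.4,-3,0,0,-1.02,105,18.8,47.4,-3,0,0,-1.02,105,18.8,47.4,-3,0,0,-1.02,105,18.8,47.4,-3,0,0,-1.02,105,18.8,47.4,-3,0,0,-1.02,105,18.8,47.4,-3,0,0,-1.02,105,18.8,47.4,-3,0,0,-1.02,105,18.8,47.4,-3,0,0,-1.02,105,18.8,47.4,-3,0,0,-1.02]'

```text
t: 7.87
tcp_pos: [0.5417, 0.065, 0.2299]
eef_rot: [[0.263, -0.965, 0.001], [-0.965, -0.263, 0.0], [-0.0, -0.001, -1.0]]
force: [1.3, -0.7, -0.2]
gripper_width: 0.585
finger_force: 0.0
```

>>> drive_tool --steps '[105,0,0,0,0,0,0,105,0,0,0,0,0,0]'

```text
t: 8.03
tcp_pos: [0.5414, 0.0647, 0.2285]
eef_rot: [[0.266, -0.964, -0.002], [-0.964, -0.266, -0.001], [0.0, 0.002, -1.0]]
force: [-0.1, 0.3, -0.6]
gripper_width: 0.586
finger_force: 0.0
```

```bash
python3 - <<'E'
from h import *
st=arm.state(); R=np.array(st["eef_rot"]);print(st["tcp_pos"],np.arctan2(R[1,1],R[0,1]),st["gripper_width"],st["qpos"])
p,d,C=snap("wrist"); save(p,"wrist3.png"); P=cloud(C,d)
z=P[...,2];k=(z>.088)&(z<.097)&(np.hypot(P[...,0]-.563,P[...,1]-.117)<.03)
print("knob",k.sum(),P[k].mean(0))
p,d,C=snap("top"); P=cloud(C,d); z=P[...,2]
k=(z>.10)&(z<.12)&(np.hypot(P[...,0]-.375,P[...,1]+.357)<.04); print("bottle",k.sum(),P[k].mean(0))
E
```

```text
[0.54139761 0.06472221 0.22852069] -2.8725162869387986 0.5858834606436165 [ 4.87515146e-01 -1.05038558e-01 -9.27641821e-02 -2.24673561e-04
 -1.58546238e+00 -2.18441450e-01]
knob 325 [0.56262179 0.11749495 0.09223835]
bottle 149 [ 0.37444908 -0.35359633  0.10851092]
```

>>> drive_tool --steps '[105,1,2.6,0,0,0,0,105,2.1,5.3,0,0,0,0,105,2.1,5.3,0,0,0,0,105,2.1,5.3,-3,0,0,0,105,2.1,5.3,-6,0,0,0,105,2.1,5.3,-9,0,0,0,105,2.1,5.3,-12,0,0,0,105,2.1,5.3,-14,0,0,0,105,2.1,5.3,-15,0,0,0,150,2.1,5.3,-15,0,0,0,180,2.1,5.3,-15,0,0,0,180,2.1,5.3,-15,0,0,0]' --force 20

```text
t: 9.13
tcp_pos: [0.5634, 0.1158, 0.0821]
eef_rot: [[0.263, -0.965, 0.003], [-0.965, -0.263, 0.001], [-0.0, -0.003, -1.0]]
force: [-0.6, 0.3, 1.2]
gripper_width: 0.296
finger_force: 0.0
```

```bash
python3 - <<'E'
from h import *
st=arm.state(); print(st["tcp_pos"],st["gripper_width"],st["force"])
h=np.array([.5838,.0392]); k=np.array(st["tcp_pos"])[:2]-h; a0=np.arctan2(k[1],k[0]); print(a0,np.hypot(*k))
for d in np.arange(0,-1.9,-.11):
    n=h+.080*np.array([np.cos(a0+d),np.sin(a0+d)])-h-k; print(round(d,2),(n*100).round(2))
E
```

```text
[0.56343882 0.11579415 0.08209366] 0.29590142606786757 [-0.58546452  0.34681228  1.21366688]
1.830619422090853 0.0792542808144944
0.0 [-0.02  0.07]
-0.11 [0.84 0.25]
-0.22 [1.72 0.33]
-0.33 [2.6  0.32]
-0.44 [3.47 0.21]
-0.55 [4.33 0.01]
-0.66 [ 5.15 -0.29]
-0.77 [ 5.94 -0.68]
-0.88 [ 6.69 -1.15]
-0.99 [ 7.37 -1.7 ]
-1.1 [ 7.99 -2.32]
-1.21 [ 8.54 -3.01]
-1.32 [ 9.02 -3.75]
-1.43 [ 9.4  -4.54]
-1.54 [ 9.7  -5.37]
-1.65 [ 9.91 -6.22]
-1.76 [10.02 -7.09]
-1.87 [10.03 -7.97]
```

>>> drive_tool --steps '[180,0.8,0.25,0,0,0,-0.11,180,1.7,0.35,0,0,0,-0.22,180,2.6,0.3,0,0,0,-0.33,180,3.5,0.2,0,0,0,-0.44,180,4.3,0,0,0,0,-0.55,180,5.15,-0.3,0,0,0,-0.66,180,5.95,-0.7,0,0,0,-0.77,180,6.7,-1.15,0,0,0,-0.88,180,7.4,-1.7,0,0,0,-0.99,180,8,-2.3,0,0,0,-1.1,180,8.55,-3,0,0,0,-1.21,180,8.55,-3,0,0,0,-1.21]'

```text
t: 10.13
tcp_pos: [0.6492, 0.0851, 0.0816]
eef_rot: [[-0.813, -0.583, 0.002], [-0.583, 0.813, 0.001], [-0.002, -0.001, -1.0]]
force: [-0.0, -0.5, -0.4]
gripper_width: 0.295
finger_force: 0.0
```

```bash
python3 - <<'E'
from h import *
st=arm.state(); print(st["tcp_pos"],st["gripper_width"],st["force"],st["qpos"])
h=np.array([.5838,.0392]); k=np.array(st["tcp_pos"])[:2]-h; a0=np.arctan2(k[1],k[0]); R=st["eef_rot"]; print(a0,np.hypot(*k),np.arctan2(R[1,1],R[0,1]))
for d in np.arange(0,-.8,-.11):
    n=.080*np.array([np.cos(a0+d),np.sin(a0+d)])-k; print(round(d,2),(n*100).round(2))
E
```

```text
[0.6491832  0.08509251 0.0815649 ] 0.294738997665014 [-0.0399544  -0.48595542 -0.38321347] [ 4.35414446e-01  2.23035536e-01 -1.98764977e-02  5.11294055e-04
 -1.32542235e+00 -1.38441789e+00]
0.6120003758018498 0.07988169359347017 2.1927116997904053
0.0 [0.01 0.01]
-0.11 [ 0.47 -0.74]
-0.22 [ 0.85 -1.53]
-0.33 [ 1.15 -2.36]
-0.44 [ 1.34 -3.22]
-0.55 [ 1.45 -4.09]
-0.66 [ 1.45 -4.97]
-0.77 [ 1.36 -5.85]
```

>>> drive_tool --steps '[180,0.5,-0.75,0,0,0,-0.11,180,0.85,-1.5,0,0,0,-0.22,180,1.15,-2.35,0,0,0,-0.33,180,1.35,-3.2,0,0,0,-0.44,180,1.45,-4.1,0,0,0,-0.55,180,1.45,-4.4,0,0,0,-0.55,180,1.45,-4.6,0,0,0,-0.55,180,1.45,-4.8,0,0,0,-0.55,180,1.45,-4.8,0,0,0,-0.55]'

```text
t: 10.88
tcp_pos: [0.6633, 0.0434, 0.0812]
eef_rot: [[-0.996, -0.085, 0.005], [-0.085, 0.996, 0.008], [-0.005, 0.008, -1.0]]
force: [-1.8, 16.5, -0.4]
gripper_width: 0.296
finger_force: 8.2
```

>>> drive_tool --steps '[180,0,0.9,0,0,0,0,180,0,0.9,3,0,0,0,180,0,0.9,7,0,0,0,255,-1,-1,9,0,0,0.1,255,-3,-4,9,0,0,0.22,255,-5,-7,9,0,0,0.34,255,-7,-10,9,0,0,0.46,255,-9,-13,9,0,0,0.58,255,-11,-16,9,0,0,0.7,255,-13,-19,9,0,0,0.82,255,-14.8,-22,9,0,0,0.94,255,-14.8,-23,9,0,0,1.06]'

```text
t: 11.88
tcp_pos: [0.5122, -0.1951, 0.1718]
eef_rot: [[-0.413, -0.911, 0.002], [-0.911, 0.413, -0.001], [0.0, -0.003, -1.0]]
force: [-0.0, 0.5, 0.6]
gripper_width: 0.001
finger_force: 0.0
```

>>> drive_tool --steps '[255,0,0,0,0,0,0.12,255,0,0,0,0,0,0.14,255,0,0,0,0,0,0.14]'

```text
t: 12.13
tcp_pos: [0.5145, -0.1921, 0.1706]
eef_rot: [[-0.289, -0.957, 0.001], [-0.957, 0.289, -0.0], [-0.0, -0.001, -1.0]]
force: [0.1, -0.3, -0.4]
gripper_width: -0.003
finger_force: 0.0
```

```bash
python3 - <<'E'
from h import *
st=arm.state(); R=st["eef_rot"]; print(st["tcp_pos"],np.arctan2(R[1,0],R[0,0]),st["force"],st["gripper_width"])
p,d,C=snap("wrist"); save(p,"wrist4.png"); P=cloud(C,d)
p,d,Ct=snap("top"); Pt=cloud(Ct,d)
for Q in(P,Pt):
    for n,lo,hi,c,r in(("knob",.088,.097,(.664,.045),.03),("post",.071,.08,(.531,-.139),.03),("stud",.05,.058,(.548,-.082),.013),("tab",.091,.1,(.507,-.02),.03),("carttop",.046,.056,(.531,-.139),.06)):
        k=(Q[...,2]>lo)&(Q[...,2]<hi)&(np.hypot(Q[...,0]-c[0],Q[...,1]-c[1])<r)
        print(n,k.sum(),Q[k].mean(0).round(4) if k.sum() else "", cv2.minAreaRect((Q[k][:,:2]*1000).astype(np.float32)) if n=="carttop" and k.sum() else "")
E
```

```text
[ 0.51447274 -0.1921409   0.17059002] -1.8643529918281987 [ 0.06590057 -0.27760421 -0.43658722] -0.003479416705037611
knob 0  
post 0  
stud 0  
tab 0  
carttop 1608 [ 0.5238 -0.1604  0.0513] ((525.068603515625, -157.36636352539062), (30.542646408081055, 46.16999816894531), 72.03650665283203)
knob 0  
post 16 [ 0.5283 -0.1378  0.0751] 
stud 0  
tab 0  
carttop 243 [ 0.5205 -0.1391  0.0509] ((518.5327758789062, -137.52392578125), (31.731664657592773, 68.26426696777344), 0.7259793877601624)
```

View pics/wrist4.png

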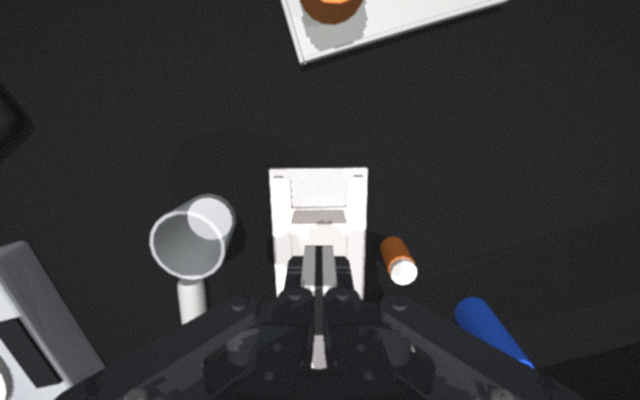

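The wrist view shows the cartridge's rear edge at (320,218) directly ahead of the closed fingers (320,255), with the beaker at (195,235) and vial at (400,265) clear. I'll descend behind it.

>>> drive_tool --steps '[255,-0.15,-0.5,-3,0,0,0,255,-0.15,-0.5,-6,0,0,0,255,-0.15,-0.5,-9,0,0,0,255,-0.15,-0.5,-11,0,0,0,255,-0.15,-0.5,-12.3,0,0,0,255,-0.15,-0.5,-12.3,0,0,0]'

```text
t: 12.73
tcp_pos: [0.511, -0.1962, 0.043]
eef_rot: [[-0.29, -0.957, -0.006], [-0.957, 0.29, 0.001], [0.001, 0.006, -1.0]]
force: [-0.8, 0.7, -1.2]
gripper_width: -0.0
finger_force: 0.0
```

>>> drive_tool --steps '[255,0.3,0.95,0,0,0,0,255,0.6,1.9,0,0,0,0,255,0.9,2.9,0,0,0,0,255,1.1,3.8,0,0,0,0,255,1.4,4.8,0,0,0,0,255,1.7,5.7,0,0,0,0,255,1.7,5.7,0,0,0,0]'

```text
t: 13.32
tcp_pos: [0.5307, -0.1381, 0.047]
eef_rot: [[-0.288, -0.958, 0.001], [-0.958, 0.288, 0.001], [-0.001, -0.001, -1.0]]
force: [-0.5, -0.2, -0.2]
gripper_width: 0.004
finger_force: 0.0
```

>>> drive_tool --steps '[255,0.3,1,0,0,0,0,255,0.6,2,0,0,0,0,255,0.9,3,0,0,0,0,255,1.2,4,0,0,0,0,255,1.35,4.5,0,0,0,0,255,1.4,4.7,0,0,0,0,255,1.4,4.7,0,0,0,0]'

```text
t: 13.9
tcp_pos: [0.544, -0.0923, 0.0465]
eef_rot: [[-0.289, -0.957, -0.0], [-0.957, 0.289, 0.001], [-0.0, 0.0, -1.0]]
force: [0.2, -0.3, -0.5]
gripper_width: 0.002
finger_force: 0.0
```

>>> drive_tool --steps '[255,0.03,0.1,0,0,0,0,255,0.06,0.2,0,0,0,0,255,0.09,0.3,0,0,0,0,255,0.12,0.4,0,0,0,0,255,0.12,0.4,0,0,0,0]'

```text
t: 14.32
tcp_pos: [0.5448, -0.0892, 0.0465]
eef_rot: [[-0.29, -0.957, -0.001], [-0.957, 0.29, 0.0], [0.0, 0.001, -1.0]]
force: [-0.5, -1.2, -0.2]
gripper_width: 0.0
finger_force: 0.7
```

```bash
python3 - <<'E'
from h import *
p,d,C=snap("scene"); P=cloud(C,d); save(cv2.resize(p[180:290,240:390],None,fx=5,fy=5,interpolation=cv2.INTER_CUBIC),"sc5.png")
st=arm.state(); print(st["tcp_pos"],st["force"])
p,d,C=snap("top"); save(cv2.resize(p[130:225,240:400],None,fx=5,fy=5,interpolation=cv2.INTER_CUBIC),"top5.png")
E
```

```text
[ 0.5448667  -0.08917667  0.04652088] [-0.44681929 -1.10667807 -0.49195416]
```

View pics/sc5.png

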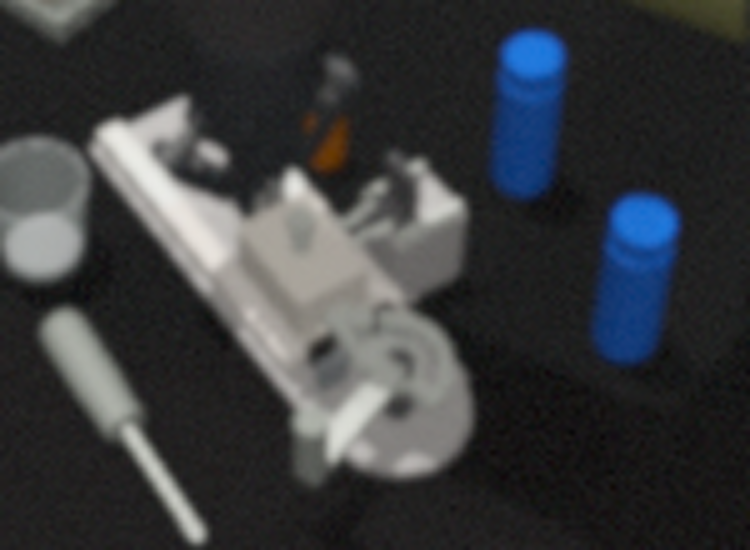

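The cartridge (305,255) is close to the cam and the stud is at about (345,320), entering the mouth. I'll continue in small pushes until the force rises.

>>> drive_tool --steps '[255,0.03,0.1,0,0,0,0,255,0.06,0.2,0,0,0,0,255,0.09,0.3,0,0,0,0,255,0.09,0.3,0,0,0,0]'

```text
t: 14.75
tcp_pos: [0.546, -0.0859, 0.0467]
eef_rot: [[-0.29, -0.957, -0.0], [-0.957, 0.29, 0.0], [-0.0, 0.0, -1.0]]
force: [-0.2, -1.5, -0.6]
gripper_width: -0.0
finger_force: 0.5
```

>>> drive_tool --steps '[255,0.03,0.1,0,0,0,0,255,0.06,0.2,0,0,0,0,255,0.09,0.3,0,0,0,0,255,0.09,0.3,0,0,0,0]'

```text
t: 15.08
tcp_pos: [0.5467, -0.0834, 0.0467]
eef_rot: [[-0.29, -0.957, -0.001], [-0.957, 0.29, -0.001], [0.001, 0.0, -1.0]]
force: [-1.1, -4.3, 0.7]
gripper_width: -0.0
finger_force: 1.9
```

>>> drive_tool --steps '[255,0.03,0.1,0,0,0,0,255,0.06,0.2,0,0,0,0,255,0.06,0.2,0,0,0,0]'

```text
t: 15.33
tcp_pos: [0.5466, -0.0831, 0.0468]
eef_rot: [[-0.29, -0.957, -0.002], [-0.957, 0.29, -0.003], [0.004, 0.001, -1.0]]
force: [-3.3, -10.0, -0.4]
gripper_width: 0.002
finger_force: 5.3
```

>>> drive_tool --steps '[255,-0.3,-1,0,0,0,0,255,-0.3,-1,2,0,0,0,255,-0.3,-1,5,0,0,0,255,-0.3,-1,8,0,0,0,180,0.5,0,11,0,0,-0.12,105,2,2,12.5,0,0,-0.24,105,4,4,12.5,0,0,-0.36,105,6,6,12.5,0,0,-0.48,105,8,8,12.5,0,0,-0.6,105,10,10,12.5,0,0,-0.72,105,11,12,12.5,0,0,-0.84,105,11.7,13,12.5,0,0,-0.96]'

```text
t: 16.33
tcp_pos: [0.6655, 0.0514, 0.171]
eef_rot: [[-0.952, -0.307, 0.0], [-0.307, 0.952, 0.002], [-0.001, 0.002, -1.0]]
force: [0.6, -0.5, -0.9]
gripper_width: 0.59
finger_force: 0.0
```

>>> drive_tool --steps '[105,0,0,0,0,0,-0.12,105,0,0,0,0,0,-0.23,105,0,0,0,0,0,-0.23]'

```text
t: 16.58
tcp_pos: [0.6647, 0.0496, 0.1716]
eef_rot: [[-0.996, -0.084, 0.0], [-0.084, 0.996, 0.001], [-0.001, 0.001, -1.0]]
force: [-0.6, 0.1, -0.4]
gripper_width: 0.585
finger_force: 0.0
```

```bash
python3 - <<'E'
from h import *
st=arm.state(); R=st["eef_rot"]; print(st["tcp_pos"],np.arctan2(R[1,1],R[0,1]),st["force"],st["gripper_width"],st["qpos"][5])
p,d,C=snap("top"); Q=cloud(C,d)
p2,d2,C2=snap("scene"); Q2=cloud(C2,d2)
p3,d3,C3=snap("wrist"); Q3=cloud(C3,d3); save(p3,"w6.png")
for Q in(Q,Q2,Q3):
    for n,lo,hi,c,r in(("knob",.088,.097,(.664,.047),.03),("post",.071,.08,(.558,-.044),.03)):
        k=(Q[...,2]>lo)&(Q[...,2]<hi)&(np.hypot(Q[...,0]-c[0],Q[...,1]-c[1])<r)
        print(n,k.sum(),Q[k].mean(0).round(4) if k.sum() else "")
E
```

```text
[0.66474449 0.04957265 0.17155469] 1.654642340714713 [-0.61710762  0.09815312 -0.35157095] 0.5853930646354066 -1.8599820000829652
knob 36 [0.6605 0.0475 0.0917]
post 29 [ 0.5593 -0.0417  0.0759]
knob 35 [0.6612 0.0507 0.0919]
post 0 
knob 553 [0.6609 0.0467 0.0924]
post 608 [ 0.5588 -0.0419  0.0766]
```

>>> drive_tool --steps '[105,-0.4,-0.25,0,0,0,0,105,-0.4,-0.25,-3,0,0,0,105,-0.4,-0.25,-6,0,0,0,105,-0.4,-0.25,-8,0,0,0,105,-0.4,-0.25,-9.2,0,0,0,150,-0.4,-0.25,-9.2,0,0,0,180,-0.4,-0.25,-9.2,0,0,0,180,-0.4,-0.25,-9.2,0,0,0]'

```text
t: 17.4
tcp_pos: [0.6615, 0.0464, 0.082]
eef_rot: [[-0.996, -0.087, 0.003], [-0.087, 0.996, 0.0], [-0.003, 0.0, -1.0]]
force: [-0.1, 0.3, 0.9]
gripper_width: 0.295
finger_force: 0.0
```

```bash
cat > arc.py <<'E'
from h import *
st=arm.state(); print(st["tcp_pos"],st["gripper_width"],st["force"],st["qpos"][5])
h=np.array([.581,.040]); k=np.array(st["tcp_pos"])[:2]-h; a0=np.arctan2(k[1],k[0]); R=st["eef_rot"]; print(a0,np.hypot(*k),np.arctan2(R[1,1],R[0,1])-np.pi/2)
for d in np.arange(0,1.4,.11):
    n=.080*np.array([np.cos(a0+d),np.sin(a0+d)])-k; print(round(d,2),(n*100).round(2))
E
python3 arc.py
```

```text
[0.66145028 0.04639448 0.08204026] 0.2945729428244802 [-0.09874252  0.27528624  0.87402836] -1.8549296401022992
0.07931683477733144 0.08070400546399613 0.08737274406763018
0.0 [-0.07 -0.01]
0.11 [-0.19  0.87]
0.22 [-0.4   1.72]
0.33 [-0.71  2.54]
0.44 [-1.1   3.33]
0.55 [-1.58  4.07]
0.66 [-2.13  4.75]
0.77 [-2.76  5.37]
0.88 [-3.45  5.91]
0.99 [-4.2   6.38]
1.1 [-4.99  6.76]
1.21 [-5.82  7.05]
1.32 [-6.68  7.24]
```

>>> drive_tool --steps '[180,-0.2,0.85,0,0,0,0.11,180,-0.4,1.7,0,0,0,0.22,180,-0.7,2.55,0,0,0,0.33,180,-1.1,3.3,0,0,0,0.44,180,-1.6,4.05,0,0,0,0.55,180,-2.15,4.75,0,0,0,0.66,180,-2.75,5.4,0,0,0,0.77,180,-3.45,5.9,0,0,0,0.88,180,-4.2,6.4,0,0,0,0.99,180,-5,6.75,0,0,0,1.1,180,-5.8,7.05,0,0,0,1.21,180,-5.8,7.05,0,0,0,1.21]'

```text
t: 18.4
tcp_pos: [0.6028, 0.1177, 0.0823]
eef_rot: [[-0.266, -0.964, 0.004], [-0.964, 0.266, 0.002], [-0.002, -0.003, -1.0]]
force: [-1.4, 0.1, 0.7]
gripper_width: 0.298
finger_force: 0.0
```

```bash
python3 arc.py
```

```text
[0.60282712 0.11771992 0.0823038 ] 0.2980544151731169 [-1.35622009  0.10158516  0.68502607] -0.7878104856479187
1.2970058076467261 0.08072675266370534 1.3018088777714132
0.0 [-0.02 -0.07]
0.11 [-0.88  0.12]
0.22 [-1.75  0.22]
0.33 [-2.63  0.22]
0.44 [-3.51  0.12]
0.55 [-4.36 -0.08]
0.66 [-5.2  -0.36]
0.77 [-5.99 -0.74]
0.88 [-6.74 -1.2 ]
0.99 [-7.43 -1.74]
1.1 [-8.07 -2.35]
1.21 [-8.63 -3.03]
1.32 [-9.11 -3.77]
```

>>> drive_tool --steps '[180,-0.9,0.1,0,0,0,0.11,180,-1.75,0.2,0,0,0,0.22,180,-2.65,0.2,0,0,0,0.33,180,-3.5,0.1,0,0,0,0.44,180,-4.35,-0.1,0,0,0,0.55,180,-5.2,-0.35,0,0,0,0.66,180,-6,-0.75,0,0,0,0.77,180,-6.75,-1.2,0,0,0,0.88,180,-7.45,-1.75,0,0,0,0.99,180,-8.05,-2.35,0,0,0,1.1,180,-8.05,-2.35,0,0,0,1.1]'

```text
t: 19.32
tcp_pos: [0.5229, 0.0934, 0.082]
eef_rot: [[0.736, -0.677, 0.004], [-0.677, -0.736, 0.002], [0.002, -0.004, -1.0]]
force: [0.8, 1.0, 0.3]
gripper_width: 0.293
finger_force: 0.2
```

```bash
python3 arc.py | head -8
```

```text
[0.52292174 0.09336569 0.08197298] 0.29293565384336073 [0.82431606 0.97098618 0.29129308] 0.27052245491404503
2.398455789969492 0.07887319991465565 -3.885721845541871
0.0 [-0.08  0.08]
0.11 [-0.64 -0.6 ]
0.22 [-1.12 -1.34]
0.33 [-1.52 -2.12]
0.44 [-1.83 -2.95]
0.55 [-2.04 -3.8 ]
```

>>> drive_tool --steps '[180,-0.65,-0.6,0,0,0,0.11,180,-0.8,-0.8,0,0,0,0.14,180,-0.9,-1,0,0,0,0.14,180,-0.9,-1,0,0,0,0.14]'

```text
t: 19.65
tcp_pos: [0.5176, 0.0882, 0.0819]
eef_rot: [[0.82, -0.572, 0.013], [-0.572, -0.82, 0.01], [0.004, -0.016, -1.0]]
force: [17.5, 15.4, -8.1]
gripper_width: 0.295
finger_force: 11.1
```

>>> drive_tool --steps '[180,0.6,0.7,0,0,0,0,180,0.6,0.7,2,0,0,0,180,0.6,0.7,5,0,0,0,180,0.6,0.7,9,0,0,0,180,0.6,2.7,12,0,0,0,180,0.6,2.7,12,0,0,0]'

```text
t: 20.15
tcp_pos: [0.5218, 0.1123, 0.2085]
eef_rot: [[0.82, -0.573, 0.011], [-0.573, -0.82, 0.004], [0.007, -0.009, -1.0]]
force: [0.4, -0.4, 0.8]
gripper_width: 0.291
finger_force: 0.0
```

```bash
cat > look.py <<'E'
from h import *
st=arm.state(); R=st["eef_rot"]; print(st["tcp_pos"],np.arctan2(R[1,1],R[0,1]),st["qpos"].round(2))
for n in("top","scene","wrist"):
    p,d,C=snap(n); Q=cloud(C,d); np.savez("l_"+n,p=p,d=d)
    if n=="wrist": save(p,"w_look.png")
    if n=="scene": save(cv2.resize(p[180:290,240:390],None,fx=5,fy=5,interpolation=cv2.INTER_CUBIC),"sc_look.png")
    for m,lo,hi,c,r in(("knob",.088,.097,(.519,.09),.03),("post",.071,.08,(.561,-.035),.02),("tab",.088,.1,(.508,-.02),.045)):
        k=(Q[...,2]>lo)&(Q[...,2]<hi)&(np.hypot(Q[...,0]-c[0],Q[...,1]-c[1])<r)
        print(n,m,k.sum(),(Q[k].mean(0).round(4),cv2.minAreaRect((Q[k][:,:2]*1000).astype(np.float32))) if k.sum() else "")
E
python3 look.py
```

```text
[0.5218036  0.11230922 0.20848708] -2.1807179256820834 [ 0.59 -0.15 -0.17  0.   -1.54  0.37]
top knob 0 
top post 23 (array([ 0.5622, -0.0314,  0.0766]), ((562.16064453125, -31.68553352355957), (12.77135944366455, 10.645454406738281), 89.57330322265625))
top tab 27 (array([ 0.5077, -0.016 ,  0.0956]), ((507.6753845214844, -16.45246124267578), (25.42999839782715, 5.503816604614258), 75.42999267578125))
scene knob 32 (array([0.5188, 0.0952, 0.0916]), ((518.2933959960938, 94.85212707519531), (16.400981903076172, 16.3579044342041), 54.139583587646484))
scene post 25 (array([ 0.5619, -0.0284,  0.0763]), ((560.2503051757812, -28.608482360839844), (14.669004440307617, 13.589815139770508), 34.736392974853516))
scene tab 26 (array([ 0.507 , -0.0132,  0.0938]), ((506.21002197265625, -13.911266326904297), (25.085039138793945, 6.623464584350586), 74.83209991455078))
wrist knob 448 (array([0.5204, 0.0907, 0.0926]), ((519.8661499023438, 90.74751281738281), (16.95541000366211, 17.170658111572266), 55.01906967163086))
wrist post 467 (array([ 0.5627, -0.0317,  0.0777]), ((562.4843139648438, -32.2481689453125), (15.341741561889648, 15.297119140625), 4.200247764587402))
wrist tab 434 (array([ 0.5081, -0.0164,  0.0956]), ((507.2734680175781, -17.36547088623047), (26.38645362854004, 6.548128604888916), 73.36988067626953))
```

```bash
sleep 1
```

```text
(no output)
```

View pics/w_look.png

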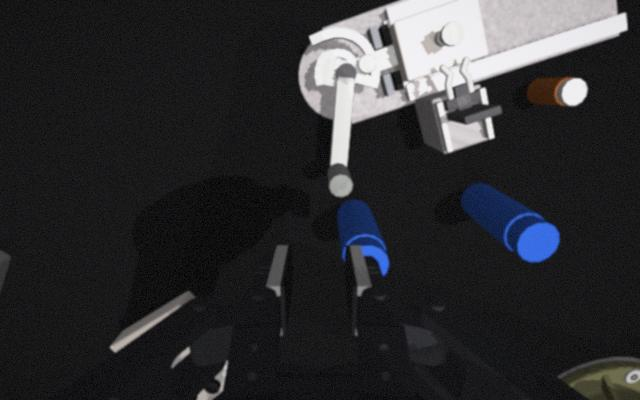

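The wrist view shows the lever fully round with the knob at (340,185). The stud is drawn in at (372,62) and the post (450,33) is in line with the clip jaws (458,70). The post moved 10 mm, as it should. Next I'll go behind the clip tab at (475,108).

>>> drive_tool --steps '[255,-1.3,-4,0,0,0,0.1,255,-2.6,-8,0,0,0,0.2,255,-3.9,-12.2,0,0,0,0.3,255,-3.9,-12.2,0,0,0,0.335,255,-3.9,-12.2,0,0,0,0.335,255,-3.9,-12.2,-3,0,0,0.335,255,-3.9,-12.2,-6,0,0,0.335,255,-3.9,-12.2,-9,0,0,0.335,255,-3.9,-12.2,-11,0,0,0.335,255,-3.9,-12.2,-11.7,0,0,0.335,255,-3.9,-12.2,-11.7,0,0,0.335]'

```text
t: 21.22
tcp_pos: [0.4787, -0.0115, 0.0802]
eef_rot: [[0.963, -0.268, -0.005], [-0.268, -0.963, -0.002], [-0.004, 0.003, -1.0]]
force: [0.8, 0.2, 0.3]
gripper_width: -0.002
finger_force: 0.0
```

>>> drive_tool --steps '[255,0,0.3,1,0,0,0,255,0,0.3,1,0,0,0,255,0,0.3,1,0,0,0]'

```text
t: 21.47
tcp_pos: [0.4814, -0.008, 0.0955]
eef_rot: [[0.964, -0.266, 0.004], [-0.266, -0.964, 0.001], [0.004, -0.002, -1.0]]
force: [-0.3, 0.2, 0.3]
gripper_width: -0.0
finger_force: 0.0
```

>>> drive_tool --steps '[255,0.6,-0.15,-0.2,0,0,0,255,1.1,-0.3,-0.2,0,0,0,255,1.6,-0.45,-0.2,0,0,0,255,2.1,-0.6,-0.2,0,0,0,255,2.7,-0.75,-0.2,0,0,0,255,2.7,-0.75,-0.2,0,0,0]'

```text
t: 21.97
tcp_pos: [0.5077, -0.0166, 0.0904]
eef_rot: [[0.964, -0.267, -0.0], [-0.267, -0.964, -0.001], [-0.0, 0.001, -1.0]]
force: [-0.9, 0.4, 0.4]
gripper_width: 0.003
finger_force: 0.0
```

>>> drive_tool --steps '[255,0.3,-0.08,0,0,0,0,255,0.6,-0.16,0,0,0,0,255,0.9,-0.25,0,0,0,0,255,1.1,-0.3,0,0,0,0,255,1.1,-0.3,0,0,0,0]'

```text
t: 22.38
tcp_pos: [0.5181, -0.0193, 0.0905]
eef_rot: [[0.964, -0.267, -0.0], [-0.267, -0.964, -0.0], [-0.0, 0.0, -1.0]]
force: [-1.1, -1.5, -0.8]
gripper_width: 0.004
finger_force: 0.6
```

>>> drive_tool --steps '[255,0.15,-0.04,0,0,0,0,255,0.3,-0.08,0,0,0,0,255,0.4,-0.1,0,0,0,0,255,0.4,-0.1,0,0,0,0]'

```text
t: 22.72
tcp_pos: [0.5225, -0.02, 0.0908]
eef_rot: [[0.964, -0.266, 0.001], [-0.266, -0.964, 0.0], [0.001, -0.0, -1.0]]
force: [-0.6, -0.0, -0.6]
gripper_width: -0.004
finger_force: 0.3
```

>>> drive_tool --steps '[255,0.1,-0.03,0,0,0,0,255,0.2,-0.05,0,0,0,0,255,0.2,-0.05,0,0,0,0]'

```text
t: 22.97
tcp_pos: [0.5244, -0.0205, 0.0909]
eef_rot: [[0.964, -0.266, 0.001], [-0.266, -0.964, 0.0], [0.001, -0.0, -1.0]]
force: [-0.7, 0.1, 0.2]
gripper_width: 0.001
finger_force: 0.1
```

>>> drive_tool --steps '[255,0.1,-0.03,0,0,0,0,255,0.2,-0.05,0,0,0,0,255,0.2,-0.05,0,0,0,0]'

```text
t: 23.22
tcp_pos: [0.5255, -0.0209, 0.0909]
eef_rot: [[0.964, -0.266, -0.001], [-0.266, -0.964, 0.0], [-0.001, 0.0, -1.0]]
force: [-4.7, 2.0, 2.9]
gripper_width: -0.003
finger_force: 2.8
```

```bash
python3 look.py
```

```text
[ 0.52552642 -0.02085451  0.09090421] -1.8403367979499543 [ 0.34 -0.12 -0.36 -0.   -1.33  0.96]
top knob 0 
top post 0 
top tab 0 
scene knob 29 (array([0.5191, 0.0942, 0.0915]), ((518.5748901367188, 94.18289184570312), (18.43857192993164, 14.385093688964844), 9.194178581237793))
scene post 28 (array([ 0.5616, -0.0289,  0.0754]), ((559.2732543945312, -28.816635131835938), (14.183143615722656, 22.448440551757812), 87.12167358398438))
scene tab 42 (array([ 0.5356, -0.019 ,  0.0941]), ((534.0902709960938, -19.805152893066406), (17.495969772338867, 32.986053466796875), 2.3151426315307617))
wrist knob 1048 (array([0.5211, 0.0891, 0.092 ]), ((520.1141357421875, 90.71139526367188), (17.643936157226562, 18.86326789855957), 52.215702056884766))
wrist post 1027 (array([ 0.5635, -0.033 ,  0.0777]), ((558.552001953125, -36.73351287841797), (27.377729415893555, 15.49069595336914), 41.31888198852539))
wrist tab 1949 (array([ 0.5377, -0.0261,  0.0952]), ((536.51708984375, -25.12183952331543), (28.064781188964844, 11.84965705871582), 73.86203002929688))
```

View pics/sc_look.png

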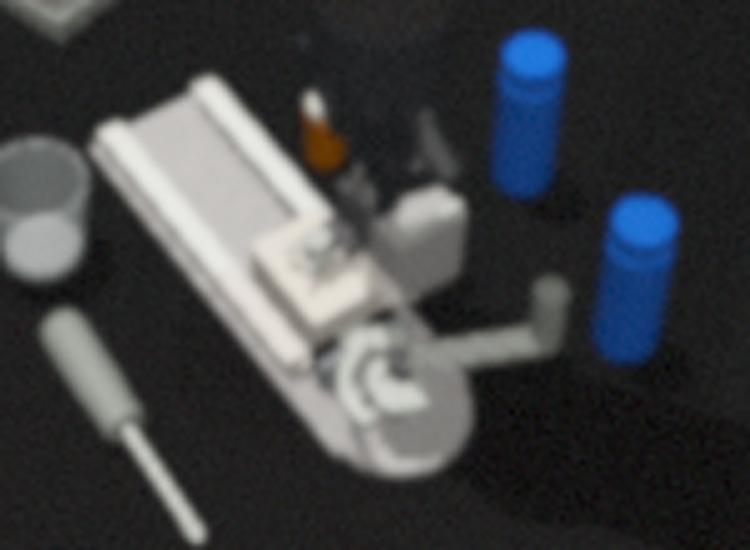

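The clip's jaws are round the post at (325,240). I'll push a little more to confirm it's hard home.

>>> drive_tool --steps '[255,0.1,-0.03,0,0,0,0,255,0.15,-0.04,0,0,0,0,255,0.15,-0.04,0,0,0,0]'

```text
t: 23.62
tcp_pos: [0.5261, -0.0211, 0.0909]
eef_rot: [[0.964, -0.266, -0.003], [-0.266, -0.964, 0.0], [-0.003, 0.0, -1.0]]
force: [-10.8, 3.8, 6.6]
gripper_width: 0.001
finger_force: 5.6
```

>>> drive_tool --steps '[255,0.1,-0.03,0,0,0,0,255,0.2,-0.05,0,0,0,0,255,0.2,-0.05,0,0,0,0]'

```text
t: 23.87
tcp_pos: [0.527, -0.0214, 0.0909]
eef_rot: [[0.964, -0.266, -0.006], [-0.266, -0.964, 0.001], [-0.006, 0.001, -1.0]]
force: [-16.0, 5.8, 10.3]
gripper_width: -0.0
finger_force: 9.0
```

>>> drive_tool --steps '[255,-1,0.3,0,0,0,0,255,-3,0.8,0,0,0,0,255,-4,1.1,3,0,0,0,255,-5,1.3,7,0,0,0,255,-7,1.5,10,0,0,0,255,-9,1.5,12,0,0,0,255,-9,1.5,12,0,0,0]'

```text
t: 24.45
tcp_pos: [0.4399, -0.007, 0.2175]
eef_rot: [[0.964, -0.266, 0.011], [-0.266, -0.964, 0.003], [0.01, -0.005, -1.0]]
force: [0.6, 0.2, 0.4]
gripper_width: -0.0
finger_force: 0.0
```

```bash
sed -i 's/(.508,-.02),.045/(.537,-.025),.03/' look.py; python3 look.py; python3 - <<'E'
from h import *
a=np.load("l_wrist.npz"); st=arm.state(); C=cam("wrist",st)
# crop about the post
p=a["p"]; P=cloud(C,a["d"]); k=np.argwhere(np.hypot(P[...,0]-.562,P[...,1]+.032)<.02); v,u=k.mean(0).astype(int); print(u,v)
save(cv2.resize(p[max(v-75,0):v+75,max(u-100,0):u+100],None,fx=4,fy=4,interpolation=cv2.INTER_CUBIC),"wcrop.png")
T=np.load("l_top.npz"); Q=cloud(cam("top"),T["d"])
for n,lo,hi,c,r in(("bottle",.1,.12,(.375,-.356),.03),("vial",.03,.06,(.466,-.105),.03),("blue1",.09,.12,(.46,.106),.03),("blue2",.09,.12,(.402,-.008),.03),("reagent",.06,.09,(.755,.099),.04),("traybottle",.06,.1,(.46,-.332),.04),("beaker",.03,.07,(.6275,-.189),.05)):
    k=(Q[...,2]>lo)&(Q[...,2]<hi)&(np.hypot(Q[...,0]-c[0],Q[...,1]-c[1])<r); print(n,k.sum(),Q[k].mean(0).round(3))
E
```

```text
[ 0.43986095 -0.00695277  0.21751188] -1.8399954318417986 [ 0.45 -0.41 -0.37  0.   -1.61  0.85]
top knob 0 
top post 14 (array([ 0.5646, -0.0344,  0.0764]), ((563.629150390625, -33.106258392333984), (8.708080291748047, 10.183324813842773), 3.554595470428467))
top tab 0 
scene knob 34 (array([0.5195, 0.0951, 0.0916]), ((519.5922241210938, 95.44416809082031), (17.407180786132812, 14.806735038757324), 4.74150276184082))
scene post 28 (array([ 0.5614, -0.029 ,  0.0756]), ((559.6351928710938, -28.243755340576172), (13.54280948638916, 19.04547882080078), 79.14461517333984))
scene tab 27 (array([ 0.5388, -0.0226,  0.0945]), ((538.0850830078125, -23.009525299072266), (26.444740295410156, 6.899966239929199), 72.67927551269531))
wrist knob 497 (array([0.5197, 0.0898, 0.0923]), ((519.710693359375, 90.50670623779297), (17.979415893554688, 17.419282913208008), 21.909029006958008))
wrist post 429 (array([ 0.563 , -0.0332,  0.0778]), ((559.7105102539062, -33.7454833984375), (22.500566482543945, 15.338286399841309), 9.36748218536377))
wrist tab 381 (array([ 0.5384, -0.027 ,  0.0964]), ((538.4981689453125, -27.005828857421875), (25.92017936706543, 5.909436225891113), 74.40110778808594))
306 26
bottle 148 [ 0.375 -0.354  0.108]
vial 66 [ 0.466 -0.105  0.048]
blue1 0 [nan nan nan]
blue2 37 [ 0.392 -0.01   0.104]
reagent 342 [0.755 0.099 0.077]
traybottle 365 [ 0.461 -0.332  0.085]
beaker 202 [ 0.628 -0.189  0.052]<stdin>:8: RuntimeWarning: Mean of empty slice.
  ret = um.true_divide(
```

```bash
sleep 1
```

```text
(no output)
```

View pics/wcrop.png

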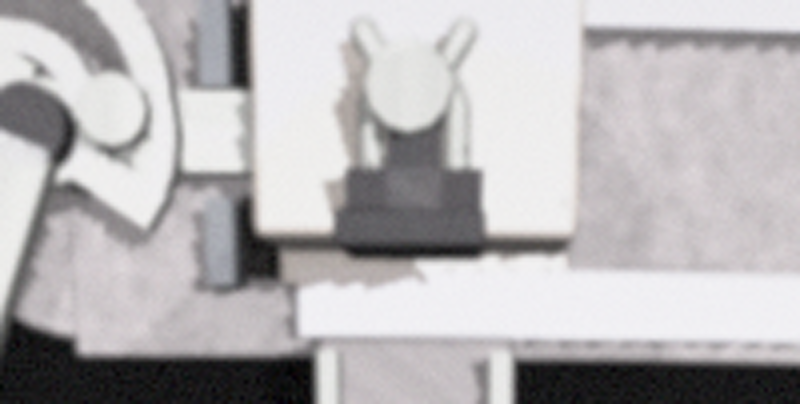

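The crop shows the jaws closed past the post head (408,85), with the tab moved 32 mm. The stud (110,110) is drawn in next to the hub. The bystanders in view are all in place: one blue bottle is hidden under the arm here, but was standing in the last scene view. I'll hand the job in.

```bash
python3 -c "
from bench import arm; print(arm.job_done())"
```

```text
the job is handed in; nothing more can be done
None
```

I did every step in the order asked and handed the job in at about 25 s of the 72 s allowed: the amber bottle stands in the free half of the spill tray, the cartridge is drawn tight with the lever fully round, and the clip is home on its post. The hand-in returned no verdict, so this rests on my own final measurements.

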